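# Feed the float bowl through the parts box flap

### The job

With the fingertips, push the aluminium carburettor float bowl across the raised feed tray and through the hanging flap of the parts box until it drops down inside, then draw back out so that the flap falls fully shut. Do not pick the bowl up, and leave the master link housing, the tyre lever and the spring where they lie.

Things in the scene. Friction and masses are not known exactly. Their poses are not given: they have to be found in the camera images.
- parts_box: Grey sheet-metal parts box with a raised feed tray before it, one fixed piece. Origin on the bench (height 0) below the middle of the mouth; z up, +x from the tray into the box, y across. Tray: flat top 65 mm above the bench, x = -160 to +30 mm, 300 mm wide, front open, 5 mm lips along its sides. Box: 144 mm wide, x = -4 to 186 mm, clear back wall, padded floor 4 mm above the bench.
- mouth (a point): Middle of the mouth, on the tray's top, axes as parts_box. Mouth 86 mm wide, 58 mm high, under a 6 mm lintel; two guides 22 mm high flare from it to 125 mm apart 41 mm in front. Fingers tilted 25 to 40 degrees to point forward and down pass about 15 mm in under the lintel.
- ledge (a point): Middle of the tray's inner edge, 30 mm inside the mouth, at tray height. Here the tray ends and drops straight to the box floor; a part tips over and falls in only once its centre is past this edge.
- grille (a point): Middle of the flat top of the box, a fixed grille of 4 mm steel bars 24 mm apart, running along x, in a sheet-metal rim; its top is 61 mm above the tray (126 mm above the bench). The lintel and the screw heads reach 64 mm above the tray.
- flap (a joint): Steel flap, 80 mm wide, 52 mm long, about 60 g, hung from a hinge across the top of the mouth (hinge 55 mm above the tray, 2 mm inside the mouth; lower edge 3 mm above the tray). 0 = hanging shut; grows to 1.5 rad as it is pushed into the box. Falls shut by its own weight, cannot swing outwards.
- bowl_center (a point): Cast aluminium carburettor float bowl, loose, lying rim down on the tray like a small round dome: 56 mm rim diameter (5 mm high rim), walls about 51 mm across, 29 mm high, with a 14 mm wide brass drain plug on top (35 mm in all), about 120 g. This point is on its axis 18 mm above its underside.
- link_center (a point): Split steel master link housing (bystander), loose, on the tray on the other side from the bowl: two flat figure-eight plates one over the other, 46 x 22 mm, 15 mm high. Point at its centre 7 mm up.
- tyre_lever: Blue plastic tyre lever (bystander) on the bench beside the tray, 198 mm long (along its x, from -95 to +103 mm), 22 mm wide, 14 mm high; origin underneath near its middle.
- spring: Zinc coil spring with hooked ends (bystander) on the bench on the other side of the tray, 115 mm long along its x, 18 mm thick; origin underneath its middle.
Things that resemble listed ones, but are neither listed nor needed, are in the scene too. There is more than one size of the part that bears bowl_center; the job needs the smallest.

How it is judged:
On the way, in this order (a step that is already met when the one before it is completed fails the run):
1. the bowl is in the mouth with the flap pushed open (value of joint flap above 0.4 rad and x of bowl_center in the frame of parts_box above -0.03 m and z of bowl_center in the frame of parts_box above 0.075 m), for 0.05 s.
2. the bowl has dropped off the ledge into the box (x of bowl_center in the frame of parts_box above 0.03 m and z of bowl_center in the frame of parts_box below 0.055 m), for 0.2 s.
At the end, for the whole second after the job is handed in: The float bowl lies inside the box below the ledge (its centre past the ledge, under 55 mm above the bench), the flap hangs shut (under 0.06 rad), and the link housing, tyre lever and spring are within 15 mm of where they were (all of step 2 and x of bowl_center in the frame of parts_box below 0.182 m and y of bowl_center in the frame of parts_box between -0.068 and 0.068 m and value of joint flap below 0.06 rad and distance of each of link_center, tyre_lever, spring from where it was at the start of the episode below 0.015 m); the robot touches nothing.
It fails at once if the bowl is lifted off the tray (more than 15 mm) (height (world z) of bowl_center above 0.098 m).
It fails at once if the master link housing is moved by more than 15 mm (distance of link_center from where it was at the start of the episode above 0.015 m).
It fails at once if the tyre lever is moved by more than 15 mm (distance of tyre_lever from where it was at the start of the episode above 0.015 m).
It fails at once if the spring is moved by more than 15 mm (distance of spring from where it was at the start of the episode above 0.015 m).
It also fails if it takes over 50 s, if anything falls off the work surface, if the arm or the gripper's body presses on something with over 40 N, if the wrist force passes 120 N, or if a joint passes its speed limit or range.

### The arm

A 6-joint arm with a two-finger parallel gripper is mounted at the origin on the work surface. World frame = base frame: x ahead of the robot, y to its left, z up, the work surface at z = 0. Lengths are in m, angles in rad, forces in N, time in s.
With the tool pointing down it reaches from about 0.35 to 0.85 m from the base axis. Payload 8.1 kg.
Tool frame: the origin (TCP) lies on the centre line of the jaws, within the pads' length; the fingertips stand robot.tip_reach ahead of it and the grasp point (between the pads) lies 5 mm behind it (robot.tip_reach is the distance from the TCP to the fingertips, in m); z points along the fingers, y is the direction in which the jaws open and shut (so a half turn about z gives the same grasp; the last joint's range is limited). The gripper opens to 93 mm and grips with 3 to 60 N. Pads are 15 mm wide; open, the fingers measure 128 mm over their backs; the gripper's body (75 mm by 188 mm) begins 65 mm behind the grasp point.
Start: joints at [-1.261, 0.13, 1.488, -0, 1.523, -0.085], TCP at [0.231, -0.554, 0.233] pointing down, gripper open.
Joint ranges: [-2.96, 2.96], [-0.89, 2.26], [0.02, 2.5], [-1.34, 4.48], [0, 2.73], [-2.66, 2.66]. Speed limits (rad/s): [2.39, 2.39, 2.79, 3.14, 3.14, 3.14].

### API

Orientations are given as a rotation vector (axis times angle).
In Python, from plant import sensors, read_camera, robot gives the robot as it stands.
- The arm moves only by the tool play_rows, never from a script. Its argument "series" is a list that holds one entry, the list of rows, each a list of 5 numbers: the closure, from -1 (fully open) to 1 (shut), then the shift along the world's x, y, z in m, then the turn about the world's z in rad. A call has 1 to 8 rows; each row is the pose to reach, as a shift and turn from the pose commanded when the call began; what a row does not reach only later rows make up. A row lasts 1/10 s, in which the tool goes at most 50 mm and 8.59 degrees, less where a joint would pass 70% of its speed; a pose out of reach is approached as far as the arm can. A call with a gripper value outside its range is refused whole. The fingers move at their own pace and stop on an object; "force" is the grip in N (left out, the last holds). Time passes only in rows, so rows that repeat a pose let the fingers close. It gives the time, the measured TCP pose, the force and the opening at its end, in the units of the state.
- sensors.read_state(): the state, without advancing time (a new reading comes with each control period).
- read_camera(name): name is "side" or "top" or "wrist"; returns a dict with "color" (480x640x3 uint8, red, green, blue), "range_z" (480x640 float32, m along the optical axis (not along the pixel's ray), 0 where there is no reading), "intrinsics" (3x3 intrinsics, pixels), "rvec" (rotation vector, rad) and "tvec" (3), from world to camera coordinates, as OpenCV has them. Camera axes: x right, y down, z forward; pixel columns grow to the right and rows downward; lengths in m; the calibration is good to about 2 mm. A picture is of the moment at which its call begins.
- robot.close_job(): hands the job in, once; it reports no verdict.
The state is a dict: "t": time; "q": joint angles; "dq": joint speeds; "joint_torque": joint torques, N m; "tool_pos": TCP position; "orientation": TCP orientation; "force": force on the tool from outside, world axes, zero at the start; "wrist_torque": the same for the moment, N m; "opening": finger opening in m.
Only numpy, scipy, OpenCV 4.12 (cv2) and the standard library are available. Lean on these libraries where they do the work, as an engineer would, in place of code of your own. Each camera call takes 0.05 s, during which the arm holds its last target.

## Working session

There is one attempt and no reset: what is moved stays moved. The work goes in short steps, Python scripts to look and compute and a tool call to move; the robot and the scene stay as the last step left them, time stands still between calls to the robot, and variables do not carry over. Pictures are saved under pics/ and viewed, and the job is handed in when it is done.

Besides the shell and the picture viewer there is one more tool, called after ">>>" by a JSON object that holds its "api" and its "payload". play_rows: Moves the arm, as the interface text tells. Its arguments: {"type":"object","properties":{"series":{"type":"array","items":{"type":"array","items":{"type":"array","items":{"type":"number"}}}},"force":{"type":"number"}},"required":["series"]}

```bash
mkdir -p pics; ls
cat > h.py <<'E'
import numpy as np,cv2
from plant import sensors, read_camera, robot
def snap(n,f):
    c=read_camera(n); cv2.imwrite('pics/'+f,c['color'][:,:,::-1]); 
    np.savez('pics/'+f[:-4]+'.npz',**c); return c
def ray(c,u,v,z):
    R=cv2.Rodrigues(np.array(c['rvec'],float))[0];t=np.array(c['tvec'],float).ravel();K=np.array(c['intrinsics'])
    d=R.T@np.linalg.inv(K)@[u,v,1];o=-R.T@t
    return o+d*(z-o[2])/d[2]
def pts(c):
    R=cv2.Rodrigues(np.array(c['rvec'],float))[0];t=np.array(c['tvec'],float).ravel();K=np.array(c['intrinsics'])
    v,u=np.mgrid[:480,:640];Z=c['range_z']
    P=np.stack([(u-K[0,2])/K[0,0]*Z,(v-K[1,2])/K[1,1]*Z,Z],-1)
    return (P-t)@R
E
python3 - <<'E'
from h import *
for n in ['side','top','wrist']:
    c=snap(n,n+'0.png')
    R=cv2.Rodrigues(np.array(c['rvec'],float))[0];print(n,-R.T@np.ravel(c['tvec']),R[2])
s=sensors.read_state();print(s,robot.tip_reach)
E
```

```text
pics
side [0.05328482 0.82127796 0.95449588] [ 0.40841556 -0.61827822 -0.6715123 ]
top [0.44832091 0.05484665 0.97621348] [ 0.12126723 -0.00758217 -0.99259094]
wrist [ 0.30709692 -0.52253772  0.38277807] [-0.27263243 -0.11243027 -0.95552655]
{'t': 0.15, 'q': array([-1.26140849e+00,  1.30976168e-01,  1.48906332e+00,  4.28080732e-05,
        1.52298954e+00, -8.54206126e-02]), 'dq': array([ 7.66846377e-04, -1.73374891e-03, -3.49397666e-03, -5.12366047e-05,
        1.32912894e-03,  1.22580195e-03]), 'joint_torque': array([ 6.71059970e-04, -5.60473752e+01, -4.92336416e+01,  7.68876099e-02,
        3.05420347e-02, -4.75247293e-05]), 'tool_pos': array([ 0.23067152, -0.55342275,  0.23181651]), 'orientation': array([-3.07917601e+00, -6.15859628e-01,  1.85306821e-04]), 'force': array([-0.00513784,  0.21019476, -0.49170681]), 'wrist_torque': array([ 0.06195169, -0.0537508 ,  0.02001679]), 'opening': 0.09308279319730237} 0.014
```

View pics/top0.png

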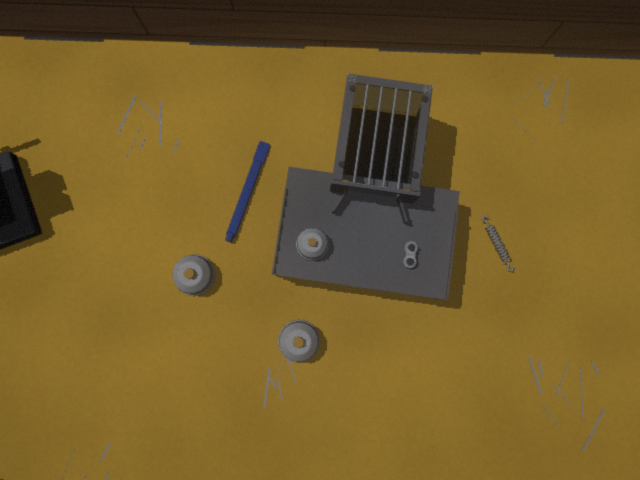

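View pics/side0.png

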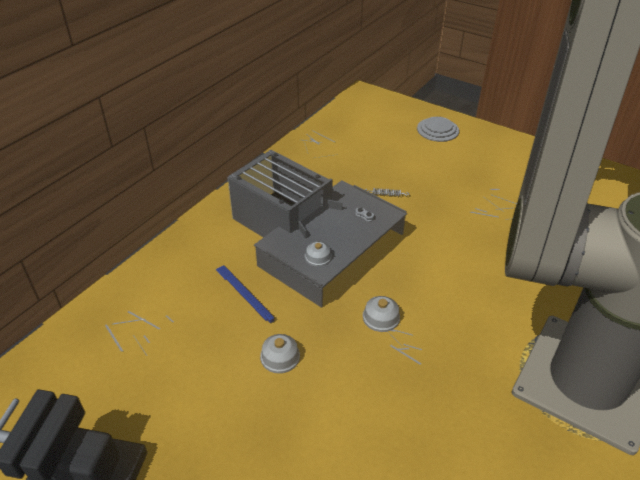

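View pics/wrist0.png

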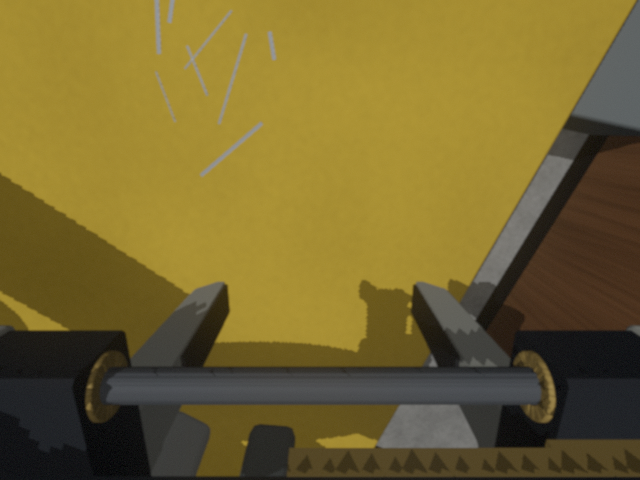

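The top view shows three candidate bowls: on the tray at (312,243), on the bench at (192,274) and on the bench at (299,342). The tray one looks smallest. The link is at (410,255), the lever at (247,190), the spring at (497,243), and the box mouth is near (375,195). I'll measure sizes and poses next.

Run:
```python
from h import *
top=dict(np.load('pics/top0.npz')); P=pts(top)
# tray
def rect(m):
    q=P[m][:,:2]; return cv2.minAreaRect((q*1000).astype(np.float32))
v,u=np.mgrid[:480,:640]
roi=(u>265)&(u<470)&(v>60)&(v<305)
for lo,hi in((.05,.08),(.115,.135)):
    m=(roi&(P[...,2]>lo)&(P[...,2]<hi)).astype(np.uint8)
    m=cv2.morphologyEx(m,cv2.MORPH_OPEN,np.ones((3,3)))>0
    print(lo,m.sum(),rect(m),np.median(P[m][:,2]), cv2.boxPoints(rect(m)).round(0).tolist())
# bowls
for (a,b) in((312,243),(192,274),(299,342)):
    z0=P[b+30 if 0 else b,a,2]
    base=.065 if a==312 else 0.
    w=(abs(u-a)<35)&(abs(v-b)<35)&(P[...,2]>base+.012)
    q=P[w]; c,r=cv2.minEnclosingCircle((q[:,:2]*1000).astype(np.float32)); print((a,b),'circ',c,r,'top',np.percentile(q[:,2],99.5))
    hsv=cv2.cvtColor(top['color'],cv2.COLOR_RGB2HSV)
    w2=(abs(u-a)<12)&(abs(v-b)<12)&(hsv[...,1]>90); print('plug px',u[w2].mean(),v[w2].mean(),ray(top,u[w2].mean(),v[w2].mean(),base+.035))
cv2.imwrite('pics/crop.png',cv2.resize(top['color'][180:380,150:450,::-1],None,fx=2.6,fy=2.6,interpolation=cv2.INTER_CUBIC))
```

```text
0.05 17584 ((657.8636474609375, -38.69313049316406), (300.6709899902344, 343.9053955078125), 83.34778594970703) 0.06586056590634118 [[470.0, -168.0], [811.0, -208.0], [846.0, 91.0], [504.0, 131.0]]
0.115 3702 ((736.0643920898438, -47.61479187011719), (144.4345703125, 191.34255981445312), 83.50640869140625) 0.12673468853332148 [[633.0, -109.0], [823.0, -130.0], [839.0, 13.0], [649.0, 35.0]]
(312, 243) circ (532.6273193359375, 40.14889144897461) 85.57806396484375 top 0.9762134820767687
plug px 312.0612244897959 241.6326530612245 [0.55783311 0.06240833 0.1       ]
(192, 274) circ (482.23919677734375, 179.95822143554688) 129.62786865234375 top 0.9762134820767687
plug px 189.04494382022472 273.07865168539325 [0.50408993 0.27644555 0.035     ]
(299, 342) circ (401.7994689941406, 70.34848022460938) 49.036399841308594 top 0.9762134820767687
plug px 298.1304347826087 341.94565217391306 [0.3907082  0.08170376 0.035     ]
```

View pics/crop.png

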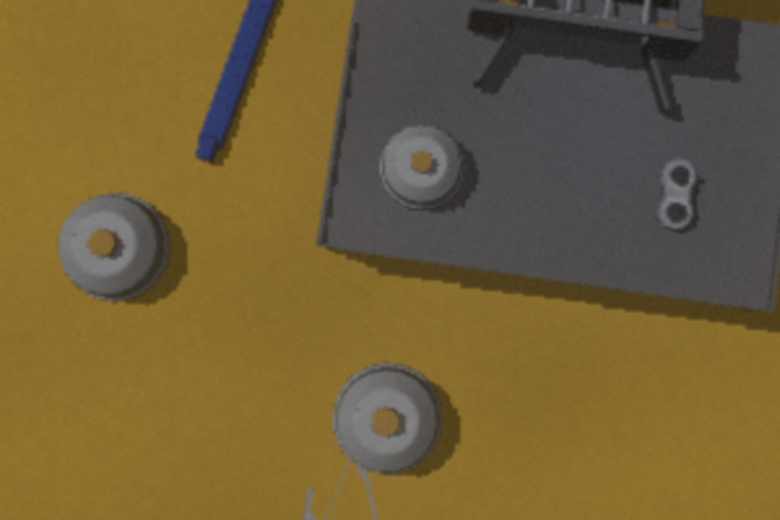

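```bash
cat >> h.py <<'E'
M=np.array([.6457,-.037]);A=np.deg2rad(-6.55)
EX=np.array([np.cos(A),np.sin(A)]);EY=np.array([-np.sin(A),np.cos(A)])
def tobox(p): d=np.asarray(p)[:2]-M; return np.array([d@EX,d@EY])
def plug(c,b,base=.065,r=14):
    v,u=np.mgrid[:480,:640];hsv=cv2.cvtColor(c['color'],cv2.COLOR_RGB2HSV)
    w=(abs(u-b[0])<r)&(abs(v-b[1])<r)&(hsv[...,1]>90)
    return ray(c,u[w].mean(),v[w].mean(),base+.034)
E
python3 - <<'E'
from h import *
top=dict(np.load('pics/top0.npz'));side=dict(np.load('pics/side0.npz'))
for c,b in((top,(312,243)),(side,(318,245))):
    p=plug(c,b); print(p,tobox(p)*1000)
P=pts(top);Ps=pts(side);v,u=np.mgrid[:480,:640]
for Q,(a,b) in((P,(410,255)),(Ps,(366,214))):
    w=(abs(u-a)<18)&(abs(v-b)<22)&(Q[...,2]>.073)&(Q[...,2]<.09)
    q=Q[w]; B=(q[:,:2]-M)@np.array([EX,EY]).T*1000; print('link',B.min(0),B.max(0),np.median(q[:,2]))
for Q,(a,b) in((P,(312,243)),(Ps,(318,254))):
    w=(abs(u-a)<25)&(abs(v-b)<25)&(Q[...,2]>.072)&(Q[...,2]<.11)
    q=Q[w]; B=(q[:,:2]-M)@np.array([EX,EY]).T*1000; print('bowl',B.min(0),B.max(0),q[:,2].max())
# lintel/guides from top
B=((P[...,:2]-M)@np.array([EX,EY]).T)*1000
w=(P[...,2]>.115)&(P[...,2]<.14)&(abs(B[...,1])<43);print('lintel front x',np.percentile(B[w][:,0],[0,.5,1,2,5]))
w=(P[...,2]>.078)&(P[...,2]<.095)&(B[...,0]<-5)&(B[...,0]>-60)&(abs(B[...,1])<70)
q=B[w];print('guides',q[:,0].min(),q[:,1].min(),q[:,1].max())
cv2.imwrite('pics/crops.png',cv2.resize(side['color'][140:310,220:420,::-1],None,fx=3.5,fy=3.5,interpolation=cv2.INTER_CUBIC))
E
```

```text
[0.55795809 0.06241696 0.099     ] [-98.5097066   88.75929627]
[0.55594719 0.06522248 0.099     ] [-100.82751133   91.31711617]
link [-115.21088232  -87.75789435] [-70.29678068 -66.48370291] 0.07881761538652175
link [-119.09738782 -145.39123374] [-59.30441757 -64.22976701] 0.07696614869567449
bowl [-124.60821927   62.74527511] [-71.63506809 116.45098604] 0.10352269661813247
bowl [-128.74866765   57.67104895] [-27.51787792 118.16668197] 0.10284891937319135
lintel front x [-4.1460211  -3.81017913 -3.66860402 -3.42532492 -2.34421744]
guides -41.30287590863862 -63.01476362610313 63.56876538133135
```

View pics/crops.png

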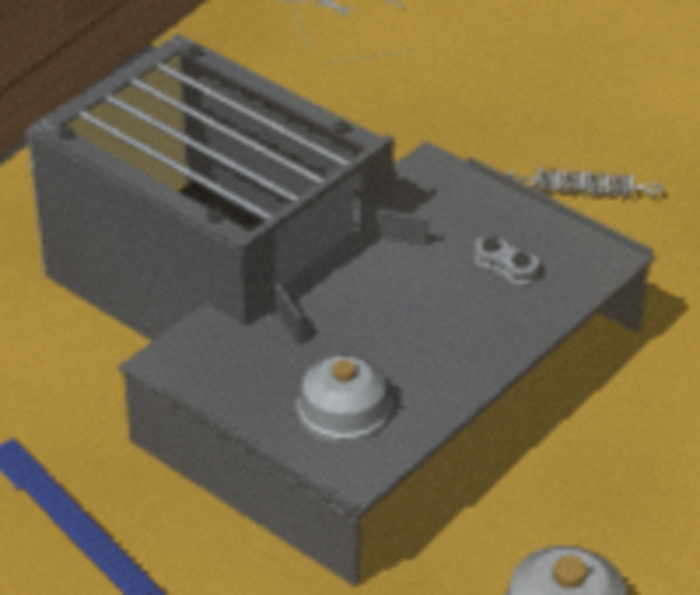

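Tray bowl: base circle about 54 mm, 35–37 mm high, visibly smaller than the two bench bowls (about 82 px against 104 px in the crop), so it is the one to use. In the box frame it is at (-99, +89) mm and the link's near edge is at y = -66. The tray, box and guide sizes match the description. I'll move to the bowl's +y side and turn the jaws along box x, ready for the sideways push.

>>> {"api": "play_rows", "payload": {"series": [[[0.35,0.04,0.08,0,0.13],[0.35,0.06,0.12,0,0.26],[0.35,0.08,0.16,0,0.39],[0.35,0.1,0.2,0,0.52],[0.35,0.12,0.24,0,0.65],[0.35,0.14,0.28,0,0.78],[0.35,0.16,0.32,0,0.91],[0.35,0.18,0.36,0,1.06]]], "force": 20}}

```text
t: 0.95
tool_pos: [0.41, -0.1941, 0.2326]
orientation: [2.341, 2.095, 0.0]
force: [0.6, -0.6, -0.3]
opening: 0.0337
```

```bash
cat >> h.py <<'E'
def st():
    s=sensors.read_state();R=cv2.Rodrigues(s['orientation'])[0]
    b=tobox(s['tool_pos'])*1000
    print('t',round(s['t'],2),'pos',s['tool_pos'].round(4),'box',b.round(1),'yaw',round(np.degrees(np.arctan2(R[1,0],R[0,0])),1),'tilt',round(float(R[2,2]),4),'f',s['force'].round(1),'open',round(s['opening'],4))
    return s
E
python3 -c "
from h import *
st()"
```

```text
t 0.95 pos [ 0.41   -0.1941  0.2326] box [-216.2 -183. ] yaw 83.6 tilt -1.0 f [ 0.6 -0.6 -0.3] open 0.0337
```

>>> {"api": "play_rows", "payload": {"series": [[[0.35,0.022,0.043,0,0],[0.35,0.044,0.085,0,0],[0.35,0.066,0.128,0,0],[0.35,0.088,0.17,0,0],[0.35,0.11,0.213,0,0],[0.35,0.132,0.256,0,0],[0.35,0.152,0.296,0,0],[0.35,0.152,0.296,0,0]]]}}

```text
t: 1.75
tool_pos: [0.5624, 0.1047, 0.2315]
orientation: [-2.34, -2.093, -0.0]
force: [-0.5, 0.2, 0.3]
opening: 0.0305
```

```bash
python3 -c "
from h import *
st();c=snap('top','t1.png')
cv2.imwrite('pics/t1c.png',cv2.resize(c['color'][130:330,210:490,::-1],None,fx=2.8,fy=2.8))"
```

```text
t 1.75 pos [0.5624 0.1047 0.2315] box [-98.9 131.2] yaw 83.6 tilt -1.0 f [-0.5  0.2  0.3] open 0.0305
```

View pics/t1c.png

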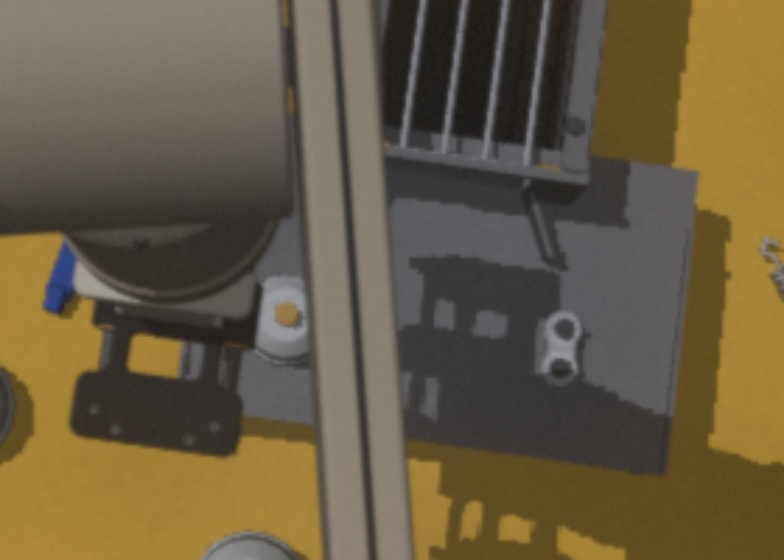

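The bowl (about px (285,315) in the crop) is untouched. The arm is at box (-99, 131), 3 mm off, so I'll correct that and lower it.

>>> {"api": "play_rows", "payload": {"series": [[[0.35,0,-0.002,-0.04,0],[0.35,0,-0.002,-0.08,0],[0.35,0,-0.002,-0.115,0],[0.35,0,-0.002,-0.135,0],[0.35,0,-0.002,-0.145,0],[0.35,0,-0.002,-0.149,0],[0.35,0,-0.002,-0.149,0]]]}}

```text
t: 2.5
tool_pos: [0.562, 0.0974, 0.0842]
orientation: [2.347, 2.088, 0.001]
force: [0.9, 0.7, 0.0]
opening: 0.03
```

```bash
python3 -c "
from h import *
st();c=snap('side','s1.png')
cv2.imwrite('pics/s1c.png',cv2.resize(c['color'][140:340,200:480,::-1],None,fx=2.8,fy=2.8))"
```

```text
t 2.5 pos [0.562  0.0974 0.0842] box [-98.5 124. ] yaw 83.3 tilt -1.0 f [0.9 0.7 0. ] open 0.03
```

View pics/s1c.png

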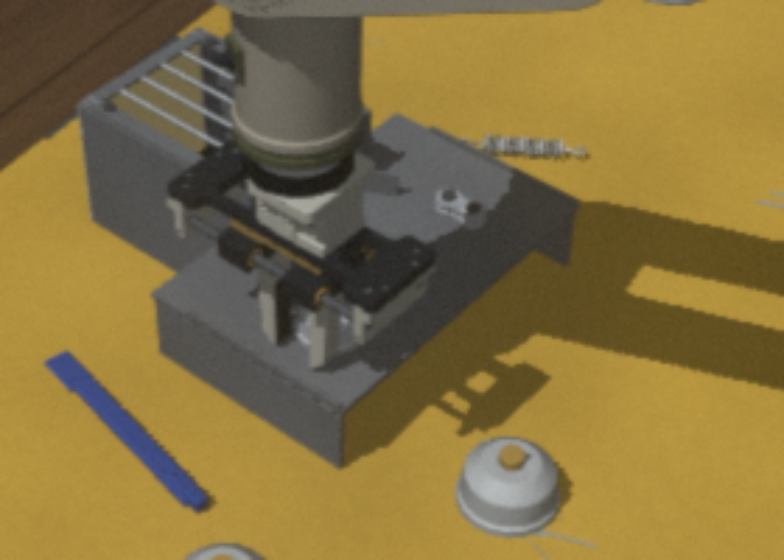

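>>> {"api": "play_rows", "payload": {"series": [[[0.35,0,0,-0.002,0],[0.35,-0.001,-0.012,-0.002,0],[0.35,-0.0025,-0.024,-0.002,0],[0.35,-0.004,-0.036,-0.002,0],[0.35,-0.0055,-0.048,-0.002,0],[0.35,-0.007,-0.06,-0.002,0],[0.35,-0.008,-0.07,-0.002,0],[0.35,-0.009,-0.077,-0.002,0]]]}}

```text
t: 3.35
tool_pos: [0.5526, 0.0197, 0.0816]
orientation: [2.347, 2.088, -0.0]
force: [1.2, -0.1, 0.5]
opening: 0.03
```

```bash
python3 -c "
from h import *
st();c=snap('side','s2.png')
cv2.imwrite('pics/s2c.png',cv2.resize(c['color'][140:340,200:480,::-1],None,fx=2.8,fy=2.8))
c=snap('top','t2.png')
cv2.imwrite('pics/t2c.png',cv2.resize(c['color'][130:330,210:490,::-1],None,fx=2.8,fy=2.8))"
```

```text
t 3.35 pos [0.5526 0.0197 0.0816] box [-99.   45.7] yaw 83.3 tilt -1.0 f [ 1.2 -0.1  0.5] open 0.03
```

View pics/s2c.png

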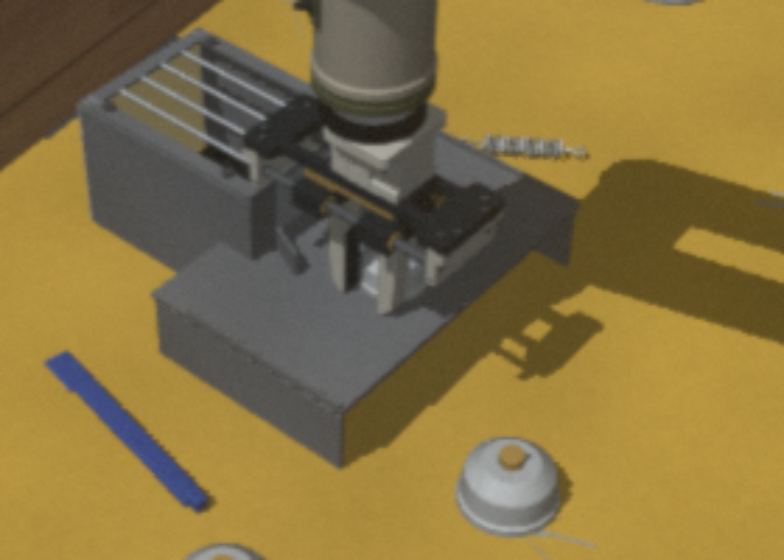

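View pics/t2c.png

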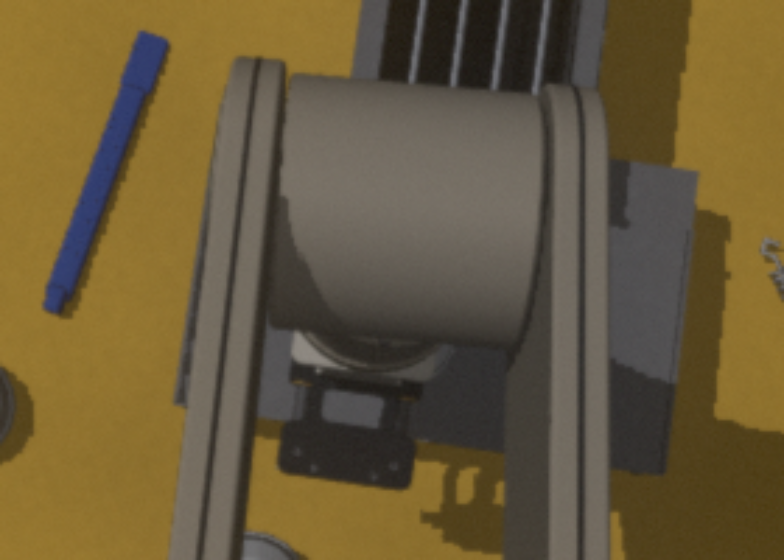

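The bowl is still in front of the fingers (side crop around (375,275)). TCP is at y = 46, which puts the bowl at about y = 15. I'll push another 13 mm, then raise.

>>> {"api": "play_rows", "payload": {"series": [[[0.35,-0.0008,-0.007,0,0],[0.35,-0.0015,-0.013,0,0],[0.35,-0.0015,-0.013,0,0],[0.35,0,0.007,0,0],[0.35,0,0.012,0.04,0],[0.35,-0.03,0.012,0.09,0],[0.35,-0.07,0.012,0.09,-0.13],[0.35,-0.11,0.012,0.09,-0.26]]]}}

```text
t: 4.25
tool_pos: [0.443, 0.0331, 0.1741]
orientation: [2.599, 1.76, 0.005]
force: [0.5, 0.3, 0.1]
opening: 0.03
```

```bash
python3 -c "
from h import *
st();c=snap('side','s3.png')
cv2.imwrite('pics/s3c.png',cv2.resize(c['color'][140:340,200:480,::-1],None,fx=2.8,fy=2.8))
c=snap('top','t3.png')
cv2.imwrite('pics/t3c.png',cv2.resize(c['color'][130:330,210:490,::-1],None,fx=2.8,fy=2.8))"
```

```text
t 4.25 pos [0.443  0.0331 0.1741] box [-209.3   46.5] yaw 68.2 tilt -1.0 f [0.5 0.3 0.1] open 0.03
```

View pics/s3c.png

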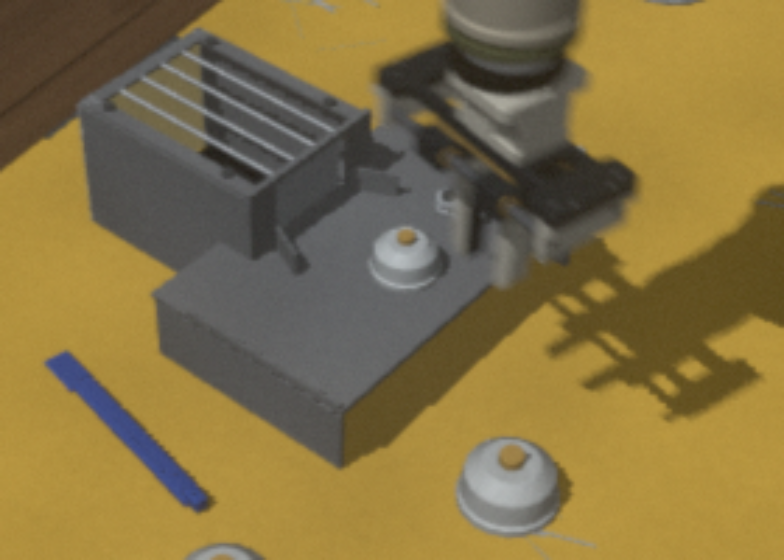

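View pics/t3c.png

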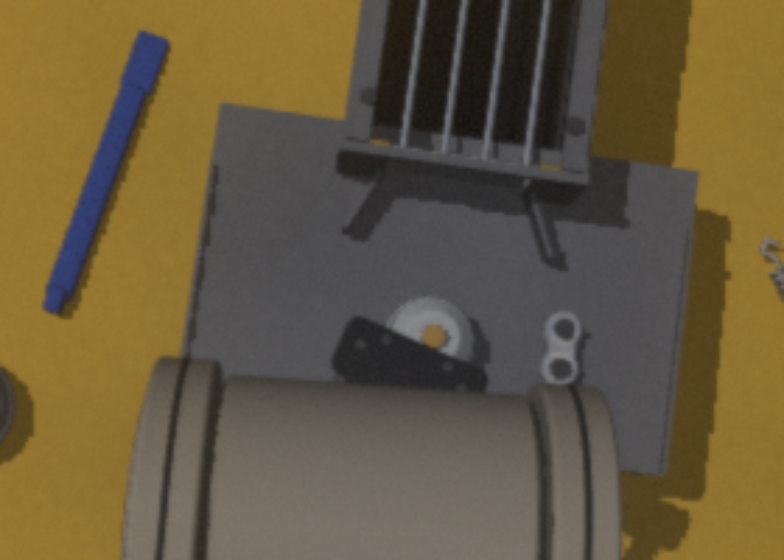

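```bash
python3 -c "
from h import *
for f,b in(('t3',(364.6,249.6)),('s3',(344.6,224.3))):
    c=dict(np.load('pics/%s.npz'%f));p=plug(c,b,r=6);print(p,tobox(p)*1000)
"
```

```text
[ 0.54707407 -0.02405044  0.099     ] [-99.45932983   1.61475416]
[ 0.54474728 -0.02140278  0.099     ] [-102.07295312    3.97971447]
```

The bowl is at box (-99.5, +2), and both views agree within about 3 mm. I'll turn the jaws across the box and come down behind it.

>>> {"api": "play_rows", "payload": {"series": [[[0.35,0.01,-0.01,0.01,-0.145],[0.35,0.02,-0.02,0.01,-0.29],[0.35,0.03,-0.03,0.01,-0.435],[0.35,0.04,-0.04,0.01,-0.58],[0.35,0.05,-0.05,0.01,-0.725],[0.35,0.059,-0.0516,0.01,-0.87],[0.35,0.059,-0.0516,0.01,-1.015],[0.35,0.059,-0.0516,0.01,-1.16]]]}}

```text
t: 5.15
tool_pos: [0.5023, -0.0188, 0.1814]
orientation: [-3.141, -0.046, 0.0]
force: [-0.7, 0.9, 0.1]
opening: 0.0301
```

>>> {"api": "play_rows", "payload": {"series": [[[0.35,0,0,0,-0.149],[0.35,0,0,0,-0.149],[0.35,0,0,-0.04,-0.149],[0.35,0,0,-0.075,-0.149],[0.35,0,0,-0.092,-0.149],[0.35,0,0,-0.1,-0.149],[0.35,0,0,-0.1,-0.149]]]}}

```text
t: 5.85
tool_pos: [0.5015, -0.0186, 0.0812]
orientation: [-3.137, 0.174, 0.002]
force: [1.1, 0.5, 0.1]
opening: 0.0303
```

```bash
python3 -c "
from h import *
st();c=snap('side','s4.png')
cv2.imwrite('pics/s4c.png',cv2.resize(c['color'][140:340,200:480,::-1],None,fx=2.8,fy=2.8))
st()"
```

```text
t 5.85 pos [ 0.5015 -0.0186  0.0812] box [-145.3    1.8] yaw -6.3 tilt -1.0 f [1.1 0.5 0.1] open 0.0303
t 5.9 pos [ 0.5022 -0.0187  0.082 ] box [-144.7    1.8] yaw -6.4 tilt -1.0 f [-0.5 -0.2 -0.5] open 0.0299
```

View pics/s4c.png

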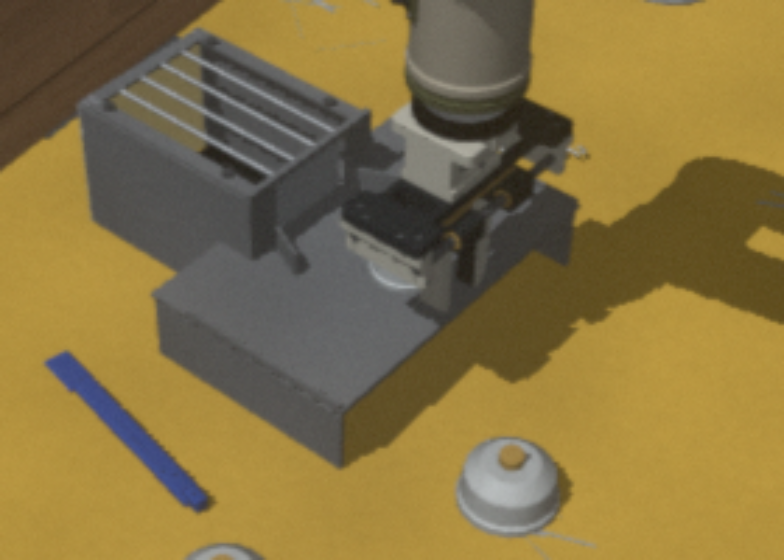

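>>> {"api": "play_rows", "payload": {"series": [[[0.35,0.012,-0.0014,0,0],[0.35,0.024,-0.0028,0,0],[0.35,0.036,-0.0041,0,0],[0.35,0.048,-0.0055,0,0],[0.35,0.06,-0.0069,0,0],[0.35,0.072,-0.0083,0,0],[0.35,0.079,-0.0091,0,0],[0.35,0.079,-0.0091,0,0]]]}}

```text
t: 6.7
tool_pos: [0.582, -0.0279, 0.0826]
orientation: [3.136, -0.178, 0.003]
force: [-0.6, -0.6, -0.7]
opening: 0.0303
```

```bash
python3 -c "
from h import *
st();c=snap('side','s5.png')
cv2.imwrite('pics/s5c.png',cv2.resize(c['color'][140:340,200:480,::-1],None,fx=2.8,fy=2.8))
c=snap('top','t5.png')
cv2.imwrite('pics/t5c.png',cv2.resize(c['color'][130:330,210:490,::-1],None,fx=2.8,fy=2.8))"
```

```text
t 6.7 pos [ 0.582  -0.0279  0.0826] box [-64.3   1.7] yaw -6.5 tilt -1.0 f [-0.6 -0.6 -0.7] open 0.0303
```

View pics/s5c.png

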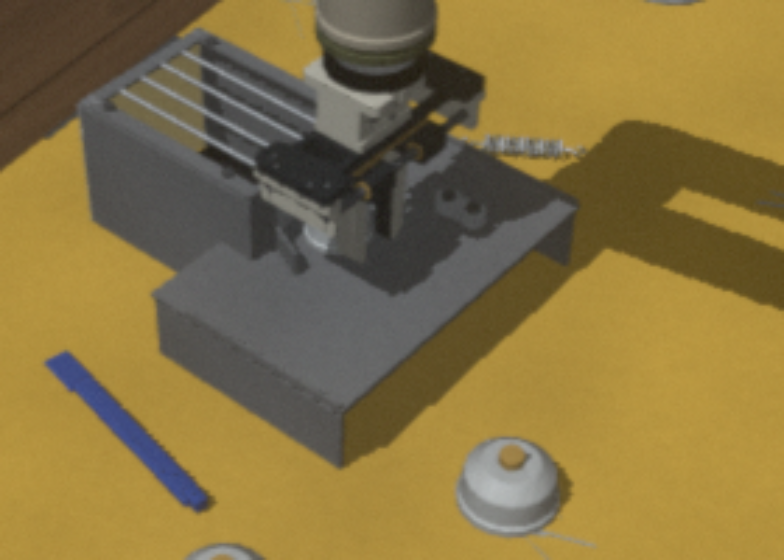

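View pics/t5c.png

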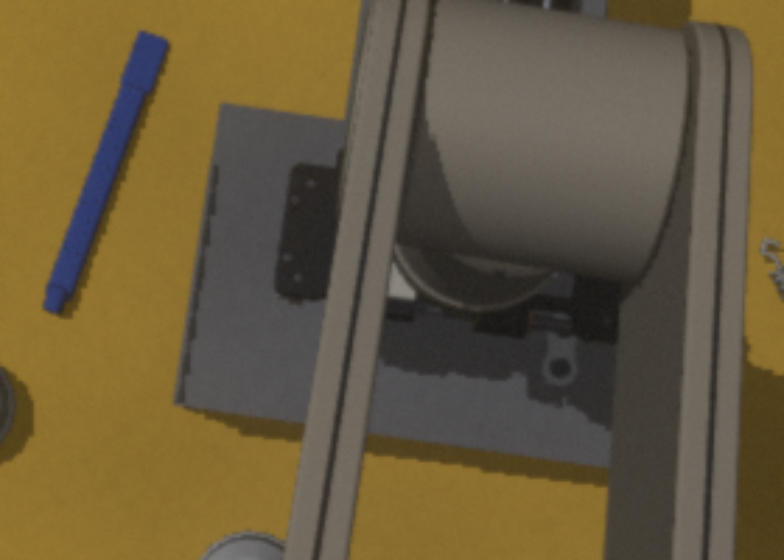

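The bowl is on the centre line just before the mouth, at about x = -33. Vertical fingers can't go under the lintel, so the quasi-static limit is bowl x ≈ +24. The last few mm need a brisk push with a controlled stop, so I'll rehearse that in free air above first, jaws shut, to learn the overshoot.

>>> {"api": "play_rows", "payload": {"series": [[[0.35,-0.012,0.0014,0,0],[1,-0.012,0.0014,0.05,0],[1,-0.012,0.0014,0.1,0],[1,-0.006,0.0007,0.1,0],[1,-0.006,0.0007,0.1,0],[1,-0.006,0.0007,0.1,0],[1,-0.006,0.0007,0.1,0]]]}}

```text
t: 7.5
tool_pos: [0.5733, -0.0269, 0.1796]
orientation: [-3.136, 0.179, 0.005]
force: [0.3, -0.5, -0.6]
opening: 0.0003
```

```bash
python3 -c "
from h import *
st()"
```

```text
t 7.5 pos [ 0.5733 -0.0269  0.1796] box [-73.1   1.8] yaw -6.5 tilt -1.0 f [ 0.3 -0.5 -0.6] open 0.0003
```

>>> {"api": "play_rows", "payload": {"series": [[[1,0.01,-0.0011,0,0],[1,0.05,-0.0057,0,0]]]}}

```text
t: 7.7
tool_pos: [0.6224, -0.0323, 0.1797]
orientation: [-3.136, 0.179, 0.007]
force: [0.8, -0.0, 0.3]
opening: 0.0007
```

```bash
python3 -c "
from h import *
st();read_camera('wrist');st();read_camera('wrist');s=st();read_camera('wrist');st();read_camera('wrist');st();print(s['dq'])"
```

```text
t 7.7 pos [ 0.6224 -0.0323  0.1797] box [-23.7   2. ] yaw -6.5 tilt -1.0 f [ 0.8 -0.   0.3] open 0.0007
t 7.75 pos [ 0.6282 -0.0334  0.1776] box [-17.8   1.6] yaw -6.6 tilt -1.0 f [-2.1 -0.3 -1. ] open 0.0004
t 7.8 pos [ 0.6263 -0.0332  0.1778] box [-19.7   1.6] yaw -6.6 tilt -1.0 f [-0.7  0.7  0.2] open 0.0003
t 7.85 pos [ 0.6251 -0.0329  0.1787] box [-20.9   1.7] yaw -6.6 tilt -1.0 f [-1.4  0.5 -0. ] open 0.0006
t 7.9 pos [ 0.6246 -0.0328  0.1797] box [-21.5   1.8] yaw -6.5 tilt -1.0 f [-0.   0.4  0.3] open 0.0002
[ 0.00369492 -0.07907524  0.06728023 -0.0004222   0.02648118  0.0013132 ]
```

Tracking is tight: about 0.4 m/s right up to the stop, with roughly 4 mm overshoot and settling at the target. Next I'll go back, come down, and push slowly with shut fingertips until the bowl sits in the mouth holding the flap open.

>>> {"api": "play_rows", "payload": {"series": [[[1,-0.03,0.0034,0,0],[1,-0.0527,0.006,0,0],[1,-0.0527,0.006,-0.045,0],[1,-0.0527,0.006,-0.085,0],[1,-0.0527,0.006,-0.099,0],[1,-0.0527,0.006,-0.099,0]]]}}

```text
t: 8.5
tool_pos: [0.5708, -0.0266, 0.082]
orientation: [-3.136, 0.179, 0.003]
force: [0.2, -0.8, 0.3]
opening: 0.0009
```

```bash
python3 -c "
from h import *
st();read_camera('wrist');st()"
```

```text
t 8.5 pos [ 0.5708 -0.0266  0.082 ] box [-75.6   1.8] yaw -6.5 tilt -1.0 f [ 0.2 -0.8  0.3] open 0.0009
t 8.55 pos [ 0.5717 -0.0267  0.0831] box [-74.7   1.8] yaw -6.5 tilt -1.0 f [0.4 0.5 0.4] open -0.0001
```

>>> {"api": "play_rows", "payload": {"series": [[[1,0.012,-0.0014,0,0],[1,0.02,-0.0023,0,0],[1,0.026,-0.003,0,0],[1,0.032,-0.0037,0,0],[1,0.038,-0.0043,0,0],[1,0.044,-0.005,0,0],[1,0.05,-0.0057,0,0],[1,0.05,-0.0057,0,0]]]}}

```text
t: 9.35
tool_pos: [0.6228, -0.0326, 0.0827]
orientation: [3.136, -0.179, 0.001]
force: [0.5, 0.5, -0.3]
opening: 0.0007
```

```bash
python3 -c "
from h import *
st();c=snap('side','s6.png')
cv2.imwrite('pics/s6c.png',cv2.resize(c['color'][140:290,210:410,::-1],None,fx=4,fy=4))
st()"
```

```text
t 9.35 pos [ 0.6228 -0.0326  0.0827] box [-23.2   1.8] yaw -6.5 tilt -1.0 f [ 0.5  0.5 -0.3] open 0.0007
t 9.4 pos [ 0.6224 -0.0326  0.0826] box [-23.6   1.7] yaw -6.5 tilt -1.0 f [-0.2 -0.3  0.5] open 0.0006
```

View pics/s6c.png

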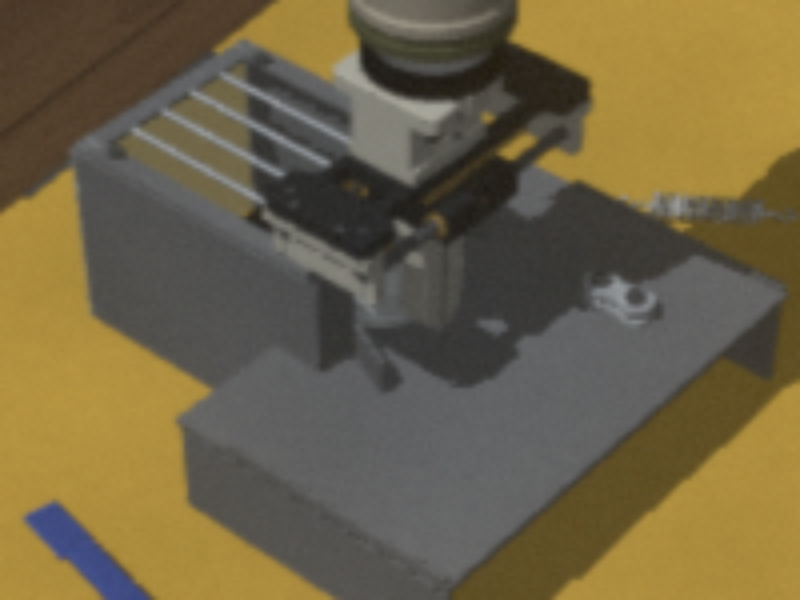

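The bowl is in the mouth, visible at the crop's (375,300) beside the lintel post, with the fingers behind it. I'll back off for the run-up and check where it rests.

>>> {"api": "play_rows", "payload": {"series": [[[1,-0.03,0.0034,0,0],[1,-0.055,0.0063,0,0],[1,-0.055,0.0063,0,0]]]}}

```text
t: 9.7
tool_pos: [0.5639, -0.0256, 0.0814]
orientation: [-3.136, 0.179, 0.005]
force: [-0.5, -0.0, 0.2]
opening: 0.0003
```

```bash
python3 -c "
from h import *
st();c=snap('side','s7.png')
cv2.imwrite('pics/s7c.png',cv2.resize(c['color'][140:290,210:410,::-1],None,fx=4,fy=4))
c=snap('wrist','w7.png')
st()"
```

```text
t 9.7 pos [ 0.5639 -0.0256  0.0814] box [-82.6   2. ] yaw -6.5 tilt -1.0 f [-0.5 -0.   0.2] open 0.0003
t 9.8 pos [ 0.5671 -0.0262  0.0829] box [-79.3   1.8] yaw -6.5 tilt -1.0 f [ 0.  -0.4  0.2] open 0.0009
```

View pics/s7c.png

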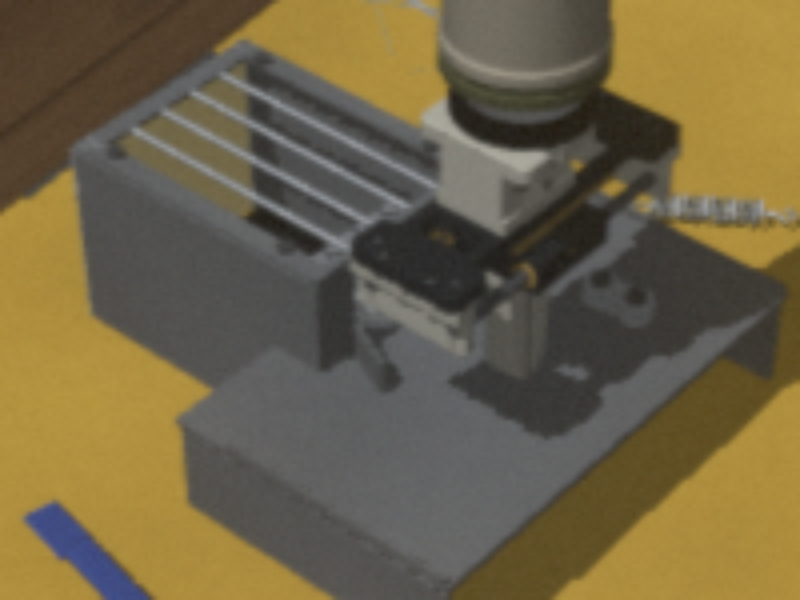

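View pics/w7.png

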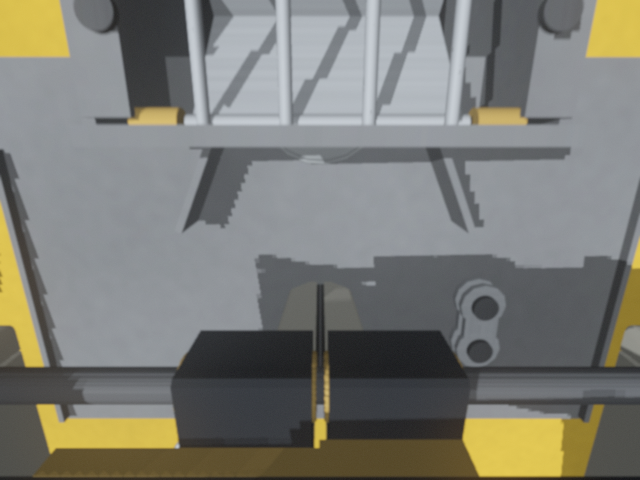

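The wrist view shows the bowl's rear rim just peeking out below the lintel at (318,162), centred between the guides. I'll measure it.

```bash
python3 -c "
from h import *
c=dict(np.load('pics/w7.npz'))
for p,z in(((318,163),.065),((318,159),.07),((183,232),.087),((469,231),.087),((340,146),.129),((340,126),.129),((318,283),.0685)):
    print(p,(tobox(ray(c,*p,z))*1000).round(1))
cv2.imwrite('pics/w7c.png',cv2.resize(c['color'][0:240,160:480,::-1],None,fx=2.5,fy=2.5))
"
```

```text
(318, 163) [-13.1   2.1]
(318, 159) [-10.9   2.1]
(183, 232) [-39.7  59.1]
(469, 231) [-39.3 -61.8]
(340, 146) [-2.6 -4.4]
(340, 126) [ 2.8 -4.3]
(318, 283) [-71.5   2.1]
```

View pics/w7c.png

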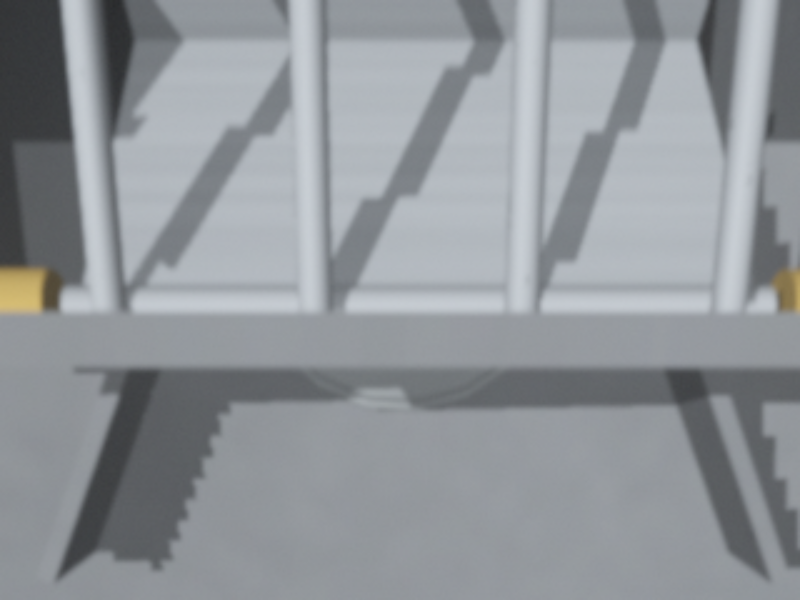

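Checks: the finger front face reads 7.8 mm ahead of the TCP, the bowl rear is at x ≈ -13.5 (centre ≈ +14), the flap is well open, and the bowl stayed put. Now the brisk push, stopping about 1–2 mm short of the lintel.

>>> {"api": "play_rows", "payload": {"series": [[[1,0.0108,-0.0012,0,0],[1,0.0603,-0.0069,0,0],[1,0.0603,-0.0069,0,0],[1,0.0603,-0.0069,0,0]]]}}

```text
t: 10.2
tool_pos: [0.6285, -0.0333, 0.0819]
orientation: [-3.136, 0.18, 0.0]
force: [-0.3, 0.3, 0.4]
opening: 0.0005
```

```bash
python3 -c "
from h import *
st();c=snap('wrist','w8.png');st()"
```

```text
t 10.2 pos [ 0.6285 -0.0333  0.0819] box [-17.5   1.7] yaw -6.6 tilt -1.0 f [-0.3  0.3  0.4] open 0.0005
t 10.25 pos [ 0.6278 -0.0332  0.0825] box [-18.2   1.8] yaw -6.5 tilt -1.0 f [ 0.2 -0.7 -0.3] open 0.0003
```

View pics/w8.png

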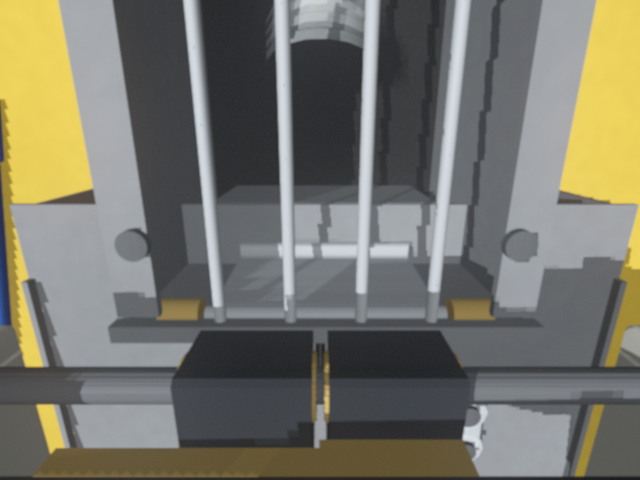

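The bowl has dropped: the wrist view shows it at (320,25), deep inside the box, with the flap hanging down. I'll draw back straight, then raise clear.

>>> {"api": "play_rows", "payload": {"series": [[[1,-0.03,0.0034,0,0],[1,-0.06,0.0069,0,0],[1,-0.1,0.0115,0.03,0],[1,-0.14,0.016,0.08,0],[1,-0.18,0.016,0.12,0],[1,-0.22,0.016,0.15,0],[1,-0.22,0.016,0.15,0],[1,-0.22,0.016,0.15,0]]]}}

```text
t: 11.05
tool_pos: [0.4072, -0.0172, 0.2362]
orientation: [3.135, -0.18, 0.013]
force: [0.8, -0.2, 0.2]
opening: 0.001
```

```bash
python3 -c "
from h import *
st();c=snap('wrist','w9.png');t=snap('top','t9.png');s=snap('side','s9.png')
a=cv2.resize(t['color'][60:330,210:530,::-1],None,fx=1.25,fy=1.25);b=cv2.resize(s['color'][130:400,200:520,::-1],None,fx=1.25,fy=1.25)
cv2.imwrite('pics/m9.png',np.hstack([a,b]))
# bystanders: compare before/after outside arm
for n in('top','side'):
    o=np.load('pics/%s0.npz'%n)['color'];w={'top':t,'side':s}[n]['color']
    for nm,hue in(('lever',None),):
        def cen(i):
            h=cv2.cvtColor(i,cv2.COLOR_RGB2HSV);m=cv2.inRange(h,(105,120,40),(130,255,255));M_=cv2.moments(m,True);return M_['m10']/M_['m00'],M_['m01']/M_['m00']
        print(n,nm,cen(o),cen(w))
st()"
```

```text
t 11.05 pos [ 0.4072 -0.0172  0.2362] box [-239.2   -7.5] yaw -6.6 tilt -1.0 f [ 0.8 -0.2  0.2] open 0.001
top lever (247.65645805592544, 187.58721704394142) (247.77941176470588, 187.3181818181818)
side lever (244.53642384105962, 292.56953642384104) (244.57494407158836, 292.6241610738255)
t 11.2 pos [ 0.4074 -0.017   0.2321] box [-239.1   -7.3] yaw -6.5 tilt -1.0 f [ 0.2  0.2 -0.3] open 0.0006
```

View pics/m9.png

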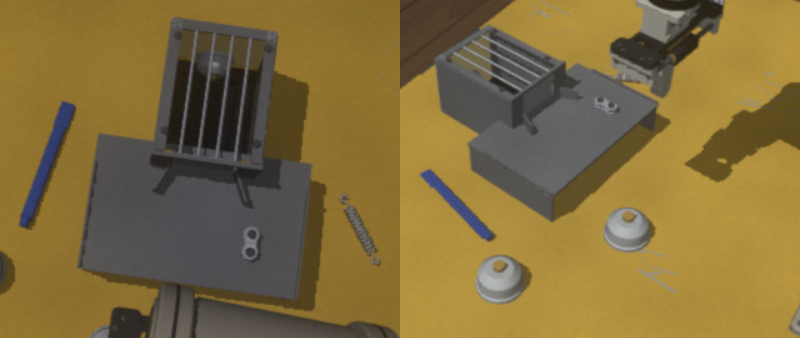

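View pics/w9.png

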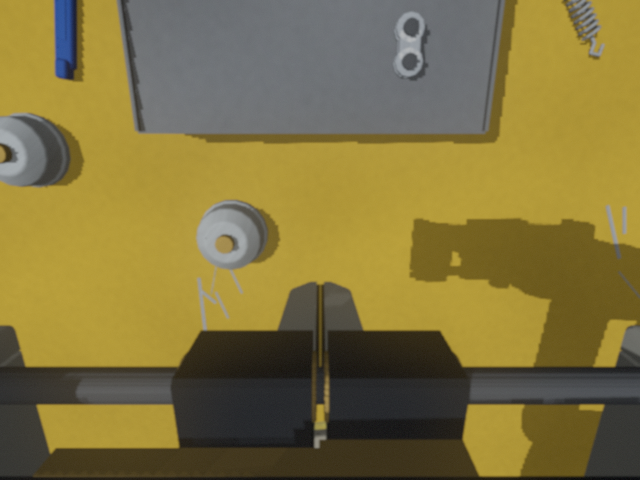

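>>> {"api": "play_rows", "payload": {"series": [[[1,0,0,0,0],[1,0,0,0,0],[1,0,0,0,0],[1,0,0,0,0],[1,0,0,0,0],[1,0,0,0,0],[1,0,0,0,0],[1,0,0,0,0]]]}}

```text
t: 12.0
tool_pos: [0.4073, -0.0171, 0.2327]
orientation: [3.136, -0.179, 0.0]
force: [-0.1, 0.1, 0.1]
opening: 0.0003
```

```bash
python3 -c "
from h import *
t=snap('top','t10.png');s=snap('side','s10.png')
P=pts(t);v,u=np.mgrid[:480,:640]
B=((P[...,:2]-M)@np.array([EX,EY]).T)*1000
w=(B[...,0]>40)&(B[...,0]<182)&(abs(B[...,1])<66)&(P[...,2]>.018)&(P[...,2]<.1)
print('bowl px',w.sum(),B[w].min(0),B[w].max(0),np.median(B[w],0),P[w][:,2].max())
Q=pts(s);B=((Q[...,:2]-M)@np.array([EX,EY]).T)*1000
for lo,hi in((.07,.085),(.085,.1),(.1,.115)):
  w=(B[...,0]>-6)&(B[...,0]<60)&(abs(B[...,1])<36)&(Q[...,2]>lo)&(Q[...,2]<hi)
  print('flap x at',lo,hi,w.sum(),np.percentile(B[w][:,0],[5,50,95]) if w.sum() else '')
o0=np.load('pics/top0.npz')['color']
for n,(a,b,c,d) in {'link':(398,235,424,275),'spring':(478,212,518,276)}.items():
  r=cv2.matchTemplate(t['color'][b-10:d+10,a-10:c+10],o0[b:d,a:c],cv2.TM_CCOEFF_NORMED);print(n,cv2.minMaxLoc(r)[1],cv2.minMaxLoc(r)[3],'(10,10)=unmoved')
a=cv2.resize(t['color'][70:210,320:450,::-1],None,fx=3,fy=3);b=cv2.resize(s['color'][140:280,225:355,::-1],None,fx=3,fy=3)
cv2.imwrite('pics/m10.png',np.hstack([a,b]))
st()"
```

```text
bowl px 745 [143.22450382 -64.45482648] [181.9989877   54.34607172] [ 1.69885965e+02 -1.66191681e-01] 0.09994762498433907
flap x at 0.07 0.085 106 [-1.66118849  0.44198908  2.68694734]
flap x at 0.085 0.1 114 [-1.46881117  0.85474927  2.94608092]
flap x at 0.1 0.115 107 [-1.38320912  0.55334211  2.86396814]
link 0.9937904477119446 (10, 10) (10,10)=unmoved
spring 0.9922662377357483 (10, 10) (10,10)=unmoved
t 12.1 pos [ 0.4073 -0.0171  0.2327] box [-239.1   -7.4] yaw -6.5 tilt -1.0 f [ 0.1  0.8 -0.5] open 0.0005
```

View pics/m10.png

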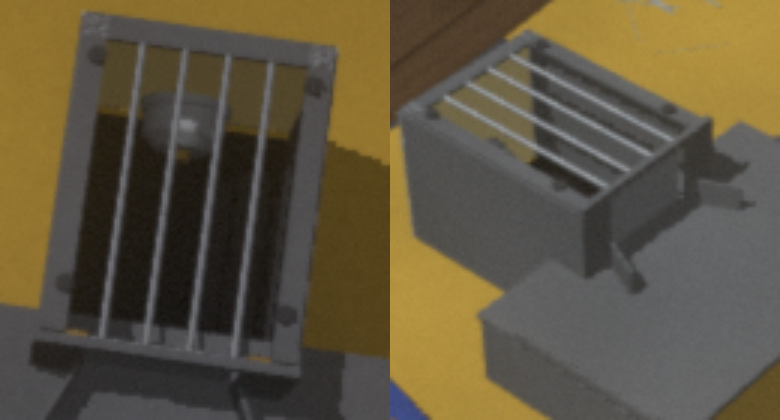

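```bash
python3 -c "
from h import *
t=dict(np.load('pics/t10.npz'));P=pts(t);B=((P[...,:2]-M)@np.array([EX,EY]).T)*1000
for v in range(96,130,3):
  print(v,[(tuple(B[v,u].round(0)),round(float(P[v,u,2]*1000))) for u in (372,377,384,390)])
"
```

```text
96 [((np.float64(181.0), np.float64(22.0)), 59), ((np.float64(181.0), np.float64(13.0)), 61), ((np.float64(182.0), np.float64(1.0)), 64), ((np.float64(183.0), np.float64(-10.0)), 66)]
99 [((np.float64(181.0), np.float64(20.0)), 45), ((np.float64(182.0), np.float64(11.0)), 46), ((np.float64(182.0), np.float64(-1.0)), 50), ((np.float64(182.0), np.float64(-11.0)), 54)]
102 [((np.float64(174.0), np.float64(20.0)), 50), ((np.float64(172.0), np.float64(11.0)), 57), ((np.float64(172.0), np.float64(-1.0)), 60), ((np.float64(184.0), np.float64(-14.0)), 36)]
105 [((np.float64(169.0), np.float64(19.0)), 47), ((np.float64(168.0), np.float64(10.0)), 54), ((np.float64(169.0), np.float64(-2.0)), 55), ((np.float64(170.0), np.float64(-12.0)), 57)]
108 [((np.float64(163.0), np.float64(18.0)), 48), ((np.float64(162.0), np.float64(10.0)), 54), ((np.float64(163.0), np.float64(-3.0)), 56), ((np.float64(166.0), np.float64(-14.0)), 52)]
111 [((np.float64(158.0), np.float64(17.0)), 46), ((np.float64(129.0), np.float64(13.0)), 125), ((np.float64(159.0), np.float64(-4.0)), 53), ((np.float64(161.0), np.float64(
[... 432 characters left out ...]
 19), ((np.float64(112.0), np.float64(12.0)), 128), ((np.float64(149.0), np.float64(-7.0)), 35), ((np.float64(153.0), np.float64(-19.0)), 29)]
123 [((np.float64(152.0), np.float64(12.0)), 4), ((np.float64(108.0), np.float64(11.0)), 127), ((np.float64(154.0), np.float64(-10.0)), 6), ((np.float64(112.0), np.float64(-10.0)), 124)]
126 [((np.float64(146.0), np.float64(11.0)), 4), ((np.float64(103.0), np.float64(10.0)), 125), ((np.float64(150.0), np.float64(-11.0)), 1), ((np.float64(105.0), np.float64(-11.0)), 127)]
129 [((np.float64(139.0), np.float64(11.0)), 7), ((np.float64(141.0), np.float64(1.0)), 5), ((np.float64(142.0), np.float64(-12.0)), 7), ((np.float64(101.0), np.float64(-11.0)), 127)]
```

The bowl's highest point is about 60 mm, so it is lying on its side on the floor with its centre at about 32 mm, x ≈ 158, y ≈ 3. Every end condition I can check holds, so I'll hand in.

```bash
python3 -c "
from h import *
robot.close_job();st()"
```

```text
the job is handed in; nothing more can be done
the job is handed in; nothing more can be done
```

The float bowl is inside the parts box and the flap hangs shut. I handed the job in at about 12 s of the 50 s allowed; no verdict was reported.

**What I did:** I took the smallest of the three bowls, the one on the tray. I pushed it sideways to the centre line, then slowly into the mouth so it held the flap open. Vertical fingers cannot pass under the lintel, so I finished with one brisk push, about 0.5 m/s commanded, stopped short of the box. The bowl slid over the ledge and dropped in. I then drew back and raised the arm clear.

**Last checks:**
- **Bowl:** it lies on its side against the back wall, centred at roughly x 158 mm, y 3 mm and 32 mm above the bench. The height is inferred from its top at about 60 mm; I did not measure the centre itself.
- **Flap:** it is vertical, at x ≈ 0.5 mm at all three heights measured.
- **Bystanders:** the link housing and spring match their first picture with no shift, and the tyre lever moved by under 0.3 px.
- **Arm:** it is clear of everything, and the force reading is near zero.

**Disagreement:** the top and side views differed by 2–3 mm on the bowl's position, about what the calibration allows. No check failed.

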